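# Set the vacuum lever to full and start the pump

### The job

The red-handled vacuum lever on the filtration console stands closed, at its white mark. With the fingertips, push it from behind past the yellow first notch and on to the last stop at the green mark, without pinching the handle; then press the green button on the start box all the way in and let it spring back. Leave the wash bottle and the brown vials standing where they are.

Things in the scene. Friction and masses are not known exactly. Their poses are not given: they have to be found in the camera images.
- console: Blue valve console fixed to the bench, 120 (x) x 220 (y) x 60 mm high; origin at the centre of its underside. On it stands a grey half-round quadrant, radius 55 mm about the pivot, 72 mm wide along x, top 115 mm above the bench. Marks on rim and deck: white (closed) toward its -y, yellow (first notch, rim only) on top, green (full) toward its +y. The lever swings in its y-z plane.
- pivot (a point): The lever's pivot, 60 mm above the bench, in the middle of the console (hidden inside the quadrant). The lever turns about the console's x axis through this point.
- lever (a joint): Lever angle in rad: 0 closed (leaning 0.6 rad from vertical toward the console's -y), 0.6 the first notch (upright), 1.2 the hard end stop (leaning 0.6 rad toward +y). Spring notches at 0, 0.6 and 1.2 hold it; it needs up to about 7 N at the handle to get out of a notch and stays in the nearest notch if let go.
- lever_grip (a point): Centre of the red cross-bar handle, 115 mm from the pivot along the lever; its z axis points outward along the lever. The bar is 60 mm long (console's x), 22 mm thick in the swing direction, 26 mm tall along the lever, on a steel stem 16 mm by 10 mm. Its rear half faces the console's -y (the side to push); pressing on the rear and front halves at once counts as pinching. Its centre is 155 mm above the bench at either end of the swing and 175 mm when upright.
- start (a joint): Travel of the green start button in m: 0 released, 0.006 fully in; sprung, about 1 N to start, 5 N at the bottom.
- start_top (a point): Centre of the top of the green push button (32 mm across, 67 mm above the bench when released), which is pressed straight down. It sits on the grey start box with a yellow plate, 90 x 90 x 50 mm, fixed to the bench on the left or right of the console.
- wash: White wash bottle with red cap and spout, body 64 mm across, 163 mm high with the spout, which reaches 53 mm to one side, loose on the bench between console and robot; origin at the centre of its underside.
- rack: White vial rack fixed to the bench, 70 x 140 x 40 mm, on the side of the console where the start box is not; origin at the centre of its underside.
- vial_a: Brown vial, green label, black cap, 25 mm across, 90 mm long, standing loose in the rack, top 100 mm above the bench; origin at the centre of its underside.
- vial_b: Brown vial like the other, with a red label.
Not all that is in view belongs to the job. Of the things that look like the part that bears start, the larger one is meant.

How it is judged:
By the outcome, as a careful person would: the job done as asked, in the order asked, and still so for the second after the job is handed in, with the robot touching nothing.
It also fails if it takes over 48 s, if anything falls off the work surface, if the arm or the gripper's body presses on something with over 40 N, if the wrist force passes 120 N, or if a joint passes its speed limit or range.

### The arm

A 6-joint arm with a two-finger parallel gripper is mounted at the origin on the work surface. World frame = base frame: x ahead of the robot, y to its left, z up, the work surface at z = 0. Lengths are in mm, angles in rad, forces in N, time in s.
With the tool pointing down it reaches from about 275 to 875 mm from the base axis. Payload 12.5 kg.
Tool frame: the origin (TCP) lies at the very end of the fingers, on their centre line; the grasp point (between the pads) lies robot.grasp_offset behind it (robot.grasp_offset is the distance from the TCP to the grasp point, in mm); z points along the fingers, y is the direction in which the jaws open and shut (so a half turn about z gives the same grasp; the last joint's range is limited). The gripper opens to 85 mm and grips with 20 to 120 N. Pads are 22 mm wide; open, the fingers measure 114 mm over their backs; the gripper's body (76 mm by 85 mm) begins 54 mm behind the grasp point. The pads swing forward as they close: fully open they stand 13 mm farther back than shut.
Start: joints at [1.081, 0.351, 1.652, -0, 1.139, -0.085], TCP at [216.577, 505.548, 231.29] pointing down, gripper open.
Joint ranges: [-2.75, 2.75], [-0.79, 2.1], [0.01, 2.65], [-1.57, 4.71], [0.07, 3.14], [-2.87, 2.87]. Speed limits (rad/s): [2.22, 2.22, 2.79, 3.14, 3.14, 3.14].

### API

Orientations are given as a unit quaternion [x, y, z, w].
In Python, from rig import robot gives the robot as it stands.
- The arm moves only by the shell command python3 -m pendant 'ROWS' [FORCE]. ROWS is JSON, a list that holds one entry, the list of rows, each a list of 5 numbers: the shift along the tool's x, y, z in mm, then the turn about the tool's z in degrees, then the opening, from 0 (shut) to 1 (fully open). A call has 1 to 20 rows; each row is the pose to reach, as a shift and turn from the pose commanded when the call began, along the tool's axes at that moment; what a row does not reach only later rows make up. A row lasts 1/8 s, in which the tool goes at most 62.5 mm and 10.7 degrees, less where a joint would pass 70% of its speed; a pose out of reach is approached as far as the arm can. A call with a gripper value outside its range is refused whole. The fingers move at their own pace and stop on an object; FORCE is the grip in N (left out, the last holds). Time passes only in rows, so rows that repeat a pose let the fingers close. It gives the time, the measured TCP pose, the force and the opening at its end, in the units of the state.
- robot.get_obs(): the state, without advancing time (a new reading comes with each control period).
- robot.grab_frame(name): name is "scene" or "top" or "wrist"; returns (picture, depth): 420x560x3 uint8, red, green, blue; 420x560 float32, mm along the optical axis (not along the pixel's ray), 0 where there is no reading.
- robot.camera_info(name): a dict with "mtx" (3x3 intrinsics, pixels), "D" ([k1, k2, p1, p2, k3] as OpenCV has them; the pictures are not rectified), "pose" (4x4, takes a point from camera to world coordinates). Camera axes: x right, y up, looking along -z (the intrinsics and any distortion apply to the point x, -y, -z); pixel columns grow to the right and rows downward; lengths in mm; the calibration is good to about 2 mm. A picture is of the moment at which its call begins: read the wrist's pose just before it. camera_info takes no time and is no camera call; for the wrist camera it gives the pose at the moment of the call.
- robot.sign_off(): hands the job in, once; it reports no verdict.
The state is a dict: "time": time; "joint_pos": joint angles; "dq": joint speeds; "tau": joint torques, N m; "tcp_pos": TCP position; "ee_rot": TCP orientation; "ft_force": force on the tool from outside, world axes, zero at the start; "wrist_torque": the same for the moment, N m; "grip_width": finger opening in mm.
Only numpy, scipy, OpenCV 4.12 (cv2) and the standard library are available. Lean on these libraries where they do the work, as an engineer would, in place of code of your own. Each camera call takes 0.05 s, during which the arm holds its last target.

## Working session

There is one attempt and no reset: what is moved stays moved. The work goes in short steps, Python scripts to look and compute and a shell command to move; the robot and the scene stay as the last step left them, time stands still between calls to the robot, and variables do not carry over. Pictures are saved under pics/ and viewed, and the job is handed in when it is done.

```bash
ls; mkdir -p pics; python3 - <<'E'
from rig import robot
import cv2,numpy as np
print(robot.get_obs(), robot.grasp_offset)
for n in ("scene","top"):
    p,d=robot.grab_frame(n); i=robot.camera_info(n)
    cv2.imwrite(f"pics/{n}0.png",p[:,:,::-1]); np.savez(f"{n}0.npz",p=p,d=d,**{k:np.array(v) for k,v in i.items()})
    print(n,i)
E
```

```text
pics
{'time': 0.0, 'joint_pos': array([ 1.08140247e+00,  3.51213032e-01,  1.65240361e+00, -2.63172698e-07,
        1.13908001e+00, -8.46128548e-02]), 'dq': array([ 0.00053185,  0.00156567, -0.00020459,  0.0018416 , -0.00121571,
        0.00034392]), 'tau': array([-3.67692657e-03, -5.06108236e+01, -2.91382205e+01, -3.30761113e-04,
        4.69894512e-03, -1.93719916e-05]), 'tcp_pos': array([216.43410573, 505.28211298, 230.77890948]), 'ee_rot': array([ 2.01011528e-01,  9.79588720e-01, -5.29454051e-04, -1.56144949e-04]), 'ft_force': array([-0.26642841,  0.65282758, -0.05399659]), 'wrist_torque': array([ 0.02398754, -0.04719005,  0.01422305]), 'grip_width': 85.35234852896309} 18.700000000000003
scene {'mtx': array([[441.29648861,   0.        , 276.18038465],
       [  0.        , 441.29648861, 210.27764572],
       [  0.        ,   0.        ,   1.        ]]), 'D': array([0.03434238, 0.        , 0.        , 0.        , 0.        ]), 'pose': array([[-5.01726302e-01, -5.80750954e-01,  6.41092074e-01,
         1.19363674e+03],
       [ 8.64882260e-01, -3.23256565e-01,  3.84036286e-01,
         3.83656707e+02],
       [-1.57922182e-02,  7.47150268e-01,  6.64467519e-01,
         8.03011885e+02],
       [ 0.00000000e+00,  0.00000000e+00,  0.00000000e+00,
         1.00000000e+00]])}
top {'mtx': array([[477.63087427,   0.        , 277.42291605],
       [  0.        , 477.63087427, 209.73940621],
       [  0.        ,   0.        ,   1.        ]]), 'D': array([-0.10655162,  0.        ,  0.        ,  0.        ,  0.        ]), 'pose': array([[-2.52918301e-02,  9.94628960e-01, -1.00367106e-01,
         4.34756154e+02],
       [-9.99638342e-01, -2.42452150e-02,  1.16341921e-02,
         1.33557368e+01],
       [ 9.13828233e-03,  1.00625058e-01,  9.94882450e-01,
         1.21929072e+03],
       [ 0.00000000e+00,  0.00000000e+00,  0.00000000e+00,
         1.00000000e+00]])}
```

View pics/scene0.png

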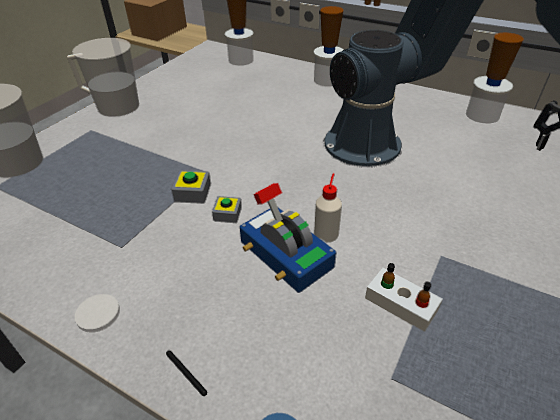

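View pics/top0.png

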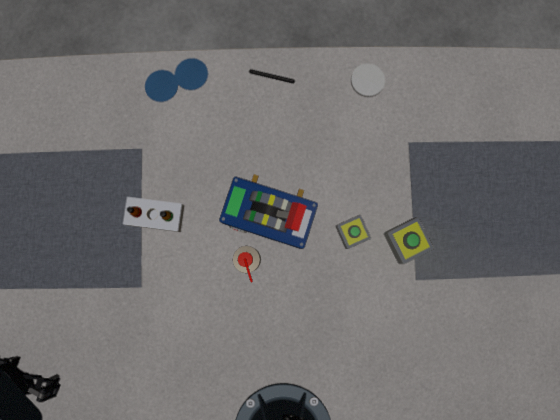

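The scene view shows the console with the red lever at (268,193), the wash bottle at (328,212), and the rack at (403,297). There are two candidates for the start box: the small one at top-view (353,231) and the large one at top-view (409,241). The larger one is meant. I'll measure everything and check with a crop.

```bash
cat > h.py <<'E'
import cv2,numpy as np
def cloud(z):
    p,d,K,D,T=z['p'],z['d'],z['mtx'],z['D'],z['pose']
    h,w=d.shape; u,v=np.meshgrid(np.arange(w),np.arange(h))
    q=cv2.undistortPoints(np.stack([u,v],-1).reshape(-1,1,2).astype(float),K,D).reshape(h,w,2)
    c=np.stack([q[...,0]*d,-q[...,1]*d,-d],-1)
    return c@T[:3,:3].T+T[:3,3]
E
python3 - <<'E'
from h import *
np.set_printoptions(precision=1,suppress=True)
for n in("top","scene"):
    z=np.load(n+"0.npz");P=cloud(z);p=z['p'];hsv=cv2.cvtColor(p,cv2.COLOR_RGB2HSV);H,S,V=[hsv[...,i].astype(int) for i in range(3)]
    ok=(z['d']>0)&(P[...,0]>200)&(abs(P[...,1])<500)&(P[...,0]<900)
    for nm,m in {"red":((H<6)|(H>174))&(S>170),"green":(H>45)&(H<85)&(S>120),"yellow":(H>24)&(H<34)&(S>150),"blue":(H>100)&(H<125)&(S>150)}.items():
        k,l,st,c=cv2.connectedComponentsWithStats((m&ok).astype(np.uint8))
        for i in range(1,k):
            if st[i,4]>=25:
                Q=P[l==i]; r=cv2.minAreaRect(Q[:,:2].astype(np.float32))
                print(n,nm,c[i],st[i,4],"med",np.median(Q,0),"rect",np.array(r[0]),np.array(r[1]),round(r[2],1),"z95",np.percentile(Q[:,2],[5,95]))
    if n=="top":
        m=ok&(P[...,2]>30)&(P[...,2]<75)
        k,l,st,c=cv2.connectedComponentsWithStats(m.astype(np.uint8))
        for i in range(1,k):
            if st[i,4]>=100:
                Q=P[l==i]; r=cv2.minAreaRect(Q[:,:2].astype(np.float32)); print("solid",c[i],np.array(r[0]),np.array(r[1]),r[2])
        cv2.imwrite("pics/crop0.png",cv2.resize(p[160:290,110:450],None,fx=2.3,fy=2.3,interpolation=3)[:,:,::-1])
    else: cv2.imwrite("pics/crop1.png",cv2.resize(p[150:330,160:450],None,fx=2.7,fy=2.7,interpolation=3)[:,:,::-1])
E
```

```text
top red [294.9 216. ] 355 med [525.9 -37.1 166. ] rect [526.5 -37.4] [30.3 59. ] 70.1 z95 [154.3 173.1]
top red [245.2 261.4] 186 med [431.8  73.7 151. ] rect [416.5  77.2] [29.2 61.9] 89.3 z95 [147.2 162.6]
top green [235.1 200.9] 355 med [575.5 102.8  61.4] rect [576.1 102.8] [30.5 70.8] 70.9 z95 [57.5 65.2]
top green [258.4 195.8] 48 med [580.7  45.  107.2] rect [581.1  44.5] [10.9 24. ] 68.5 z95 [102.1 112.1]
top green [252.1 215. ] 50 med [535.9  60.1 107.6] rect [536.8  59.9] [11.6 26. ] 69.2 z95 [ 99.2 111.6]
top green [412.7 239.6] 105 med [ 469.3 -328.    67. ] rect [ 470.1 -328.2] [27.  26.9] 88.9 z95 [63.1 70.5]
top yellow [271.  199.9] 48 med [568.9  14.8 117. ] rect [569.5  14.5] [10.5 22.6] 72.0 z95 [112.8 120.9]
top yellow [264.8 219. ] 47 med [524.9  29.8 117.4] rect [525.2  30.1] [ 9.8 23.8] 69.6 z95 [113.3 121.7]
top yellow [353.5 231.2] 207 med [ 495.7 -187.2   37.7] rect [ 495.8 -188.9] [48.  48.6] 22.7 z95 [33.7 41.3]
top yellow [410.6 240.1] 470 med [ 468.5 -326.9   50.9] rect [ 469.2 -327.7] [67.9 67.9] 25.1 z95 [47.3 54.7]
top blue [260.5 213.4] 1553 med [536.
[... 1135 characters left out ...]
 [576.5 102.3] [32.8 70.9] 69.1 z95 [58.4 63. ]
scene green [386.4 284.7] 58 med [557.7 275.   46.9] rect [555.4 274.9] [11.8 24.7] 13.2 z95 [39.3 53.5]
scene yellow [190.2 180.4] 240 med [ 480.5 -320.4   50.1] rect [ 470.7 -328.8] [71.9 71. ] 24.0 z95 [47.6 53.6]
scene yellow [226.1 204.6] 155 med [ 503.4 -182.3   37.1] rect [ 495.7 -189.5] [54.7 51.9] 22.9 z95 [34.6 39.8]
scene yellow [293.5 215.1] 38 med [525.9  29.5 116.3] rect [525.9  29.9] [13.1 25. ] 78.2 z95 [114.6 118. ]
scene yellow [277.9 224.5] 46 med [571.3  14.7 116.4] rect [564.8  14.1] [16.9 42. ] 87.4 z95 [111.4 118.1]
scene blue [288.8 257.7] 2357 med [594.8  72.7  55.8] rect [553.6  24.1] [220.4 121.3] 72.6 z95 [14.9 61.2]
```

View pics/crop0.png

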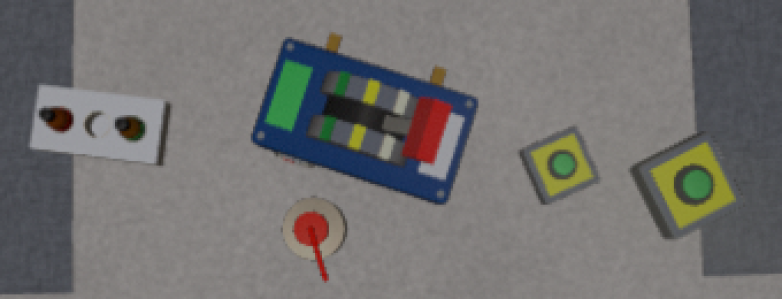

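View pics/crop1.png

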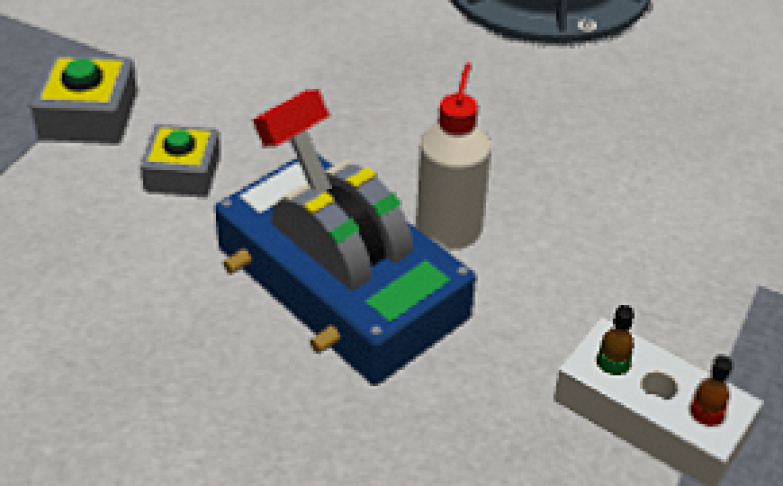

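The large box is confirmed: its footprint is 91.6 mm against 67 mm for the small one, so the button is at about (469.5,-328,67). Next I'll work out the waypoints in tool axes.

```bash
cat > w.py <<'E'
import numpy as np,sys
from scipy.spatial.transform import Rotation as R
from rig import robot
np.set_printoptions(precision=1,suppress=True)
def rel(t):
    o=robot.get_obs(); return R.from_quat(o['ee_rot']).inv().apply(np.array(t)-o['tcp_pos'])
a=np.deg2rad(-19); cx=np.array([np.cos(a),np.sin(a)]); cy=np.array([-np.sin(a),np.cos(a)]); piv=np.array([547.2,22.2])
def con(x,y,z): q=piv+x*cx+y*cy; return [q[0],q[1],z]
def incon():
    o=robot.get_obs(); d=o['tcp_pos'][:2]-piv; ty=R.from_quat(o['ee_rot']).as_matrix()[:,1]
    print("console xy",d@cx,d@cy,"z",o['tcp_pos'][2],"tooly deg",np.degrees(np.arctan2(ty[1],ty[0])),"F",o['ft_force'],"q",o['joint_pos'],"t",o['time'])
E
python3 -c "
from w import *
incon(); print(con(0,-126,260),rel(con(0,-126,260)))"
```

```text
console xy -470.00104295845296 349.1000997038694 z 230.8253865390607 tooly deg 66.80387702430357 F [0.1 0.4 0.3] q [ 1.1  0.4  1.7  0.   1.1 -0.1] t 0.1
[np.float64(506.1784125383983), np.float64(-96.93534052551392), 260] [-503.5 -439.5  -28.8]
```

```bash
python3 -m pendant '[[[0,0,-28,0,0],[-50,-44,-28,9,0],[-100,-88,-28,18,0],[-150,-132,-28,27,0],[-200,-176,-28,36,0],[-250,-220,-28,45,0],[-300,-264,-28,54,0],[-350,-308,-28,62,0],[-400,-352,-28,70,0],[-450,-396,-28,78,0],[-480,-420,-28,86,0],[-503,-439,-28,86,0],[-503,-439,-28,86,0],[-503,-439,-28,86,0],[-503,-439,-28,86,0],[-503,-439,-28,86,0]]]' 40
python3 - <<'E'
from w import *
import cv2
incon(); print(robot.get_obs()['grip_width'])
p,d=robot.grab_frame("scene"); cv2.imwrite("pics/s1.png",p[:,:,::-1])
E
```

```text
time: 2.1
tcp_pos: [505.9, -95.3, 259.5]
ee_rot: [0.815, 0.58, 0.0, 0.0]
ft_force: [0.3, -0.2, 0.1]
grip_width: 0.3
console xy -0.8137424400531135 -124.54460868031617 z 259.48388550958134 tooly deg -19.125833849695187 F [ 0.3 -0.2  0.1] q [-0.3  0.3  1.7  0.   1.2  0.1] t 2.1
0.2878367361305714
```

View pics/s1.png

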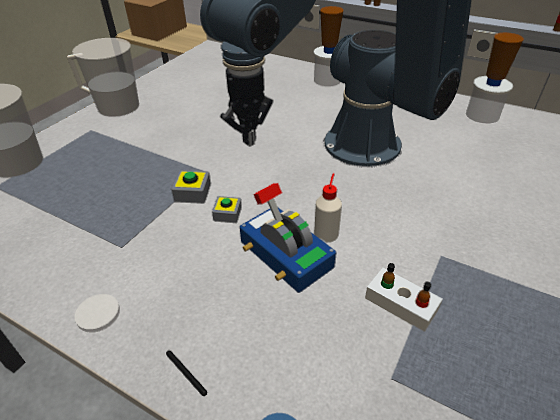

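The arm is behind the lever and nothing else has moved. Tool x now runs along console +y. I'll descend, then push.

```bash
python3 -m pendant '[[[0,0,40,0,0],[0,0,80,0,0],[0,0,114,0,0],[0,0,114,0,0],[0,0,114,0,0]]]'
python3 -m pendant '[[[10,0,0,0,0],[20,0,0,0,0],[28,0,0,0,0],[36,0,0,0,0],[42,0,0,0,0],[42,0,0,0,0]]]'
python3 - <<'E'
from w import *
import cv2
incon()
p,d=robot.grab_frame("scene"); cv2.imwrite("pics/s2.png",cv2.resize(p[100:300,160:420],None,fx=3,fy=3)[:,:,::-1])
E
```

```text
time: 2.78
tcp_pos: [506.7, -96.1, 146.7]
ee_rot: [0.815, 0.579, 0.001, 0.001]
ft_force: [-0.3, -0.7, -0.3]
grip_width: 0.0
time: 3.52
tcp_pos: [520.2, -56.6, 145.7]
ee_rot: [0.815, 0.58, -0.0, 0.001]
ft_force: [-1.5, -5.8, 3.7]
grip_width: -0.1
console xy 0.09566858831094771 -83.33492881462482 z 145.73438376900833 tooly deg -19.155503124240006 F [-1.5 -5.8  3.7] q [-0.2  0.4  1.8 -0.   0.9  0.1] t 3.525
```

View pics/s2.png

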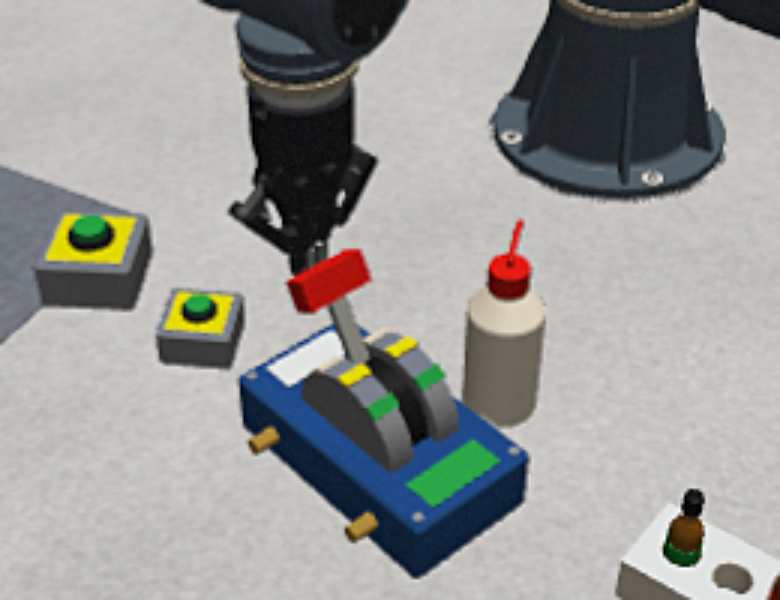

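The fingertips are behind the red bar at crop pixel (330,280), with about 6 N of contact force. I'll push on through the arc.

```bash
python3 -m pendant '[[[8,0,-2,0,0],[16,0,-4,0,0],[24,0,-7,0,0],[32,0,-10,0,0],[40,0,-13,0,0],[48,0,-16,0,0],[56,0,-19,0,0],[64,0,-21,0,0],[72,0,-21,0,0],[80,0,-21,0,0],[88,0,-20,0,0],[95,0,-19,0,0],[102,0,-18,0,0],[108,0,-17,0,0],[114,0,-16,0,0],[119,0,-15,0,0],[119,0,-15,0,0]]]'
python3 - <<'E'
from w import *
import cv2
incon()
p,d=robot.grab_frame("scene"); cv2.imwrite("pics/s3.png",cv2.resize(p[100:300,160:420],None,fx=3,fy=3)[:,:,::-1])
E
```

```text
time: 5.7
tcp_pos: [559.0, 56.3, 160.2]
ee_rot: [0.815, 0.579, -0.0, -0.0]
ft_force: [-0.6, -0.4, -0.4]
grip_width: -0.2
console xy 0.07245754647448263 36.053311028699696 z 160.16053503181143 tooly deg -19.174641440638833 F [-0.6 -0.4 -0.4] q [0.  0.5 1.7 0.  1.  0.4] t 5.7
```

View pics/s3.png

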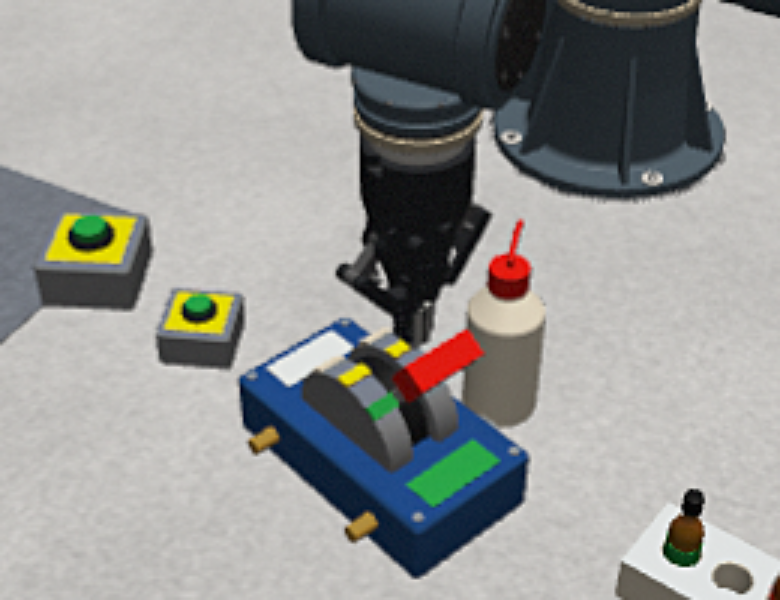

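The lever has snapped forward past the second notch, and the bar is at crop pixel (440,365). I'll go on gently until it sits firmly on the stop.

```bash
python3 -m pendant '[[[3,0,0,0,0],[6,0,0,0,0],[9,0,0,0,0],[9,0,0,0,0]]]'; python3 -c "
from w import *
incon()"
```

```text
time: 6.25
tcp_pos: [562.0, 64.7, 160.3]
ee_rot: [0.815, 0.579, 0.0, 0.0]
ft_force: [-0.0, -0.7, -0.9]
grip_width: 0.1
console xy 0.16345387187850513 44.96300922281444 z 160.31697124089933 tooly deg -19.178842889742242 F [-0.  -0.7 -0.9] q [ 0.   0.5  1.7 -0.   1.   0.4] t 6.25
```

```bash
python3 -m pendant '[[[2,0,0,0,0],[4,0,0,0,0],[4,0,0,0,0]]]'; python3 -m pendant '[[[2,0,0,0,0],[3,0,0,0,0],[3,0,0,0,0]]]'; python3 -c "
from w import *
incon()"
```

```text
time: 6.62
tcp_pos: [562.6, 66.6, 160.2]
ee_rot: [0.815, 0.579, -0.002, 0.001]
ft_force: [-4.2, -11.9, 1.8]
grip_width: 0.0
time: 7.0
tcp_pos: [562.8, 67.1, 160.0]
ee_rot: [0.815, 0.579, -0.004, 0.002]
ft_force: [-8.6, -28.1, 6.8]
grip_width: -0.1
console xy 0.10859152486190654 47.57358732995328 z 160.02443498973523 tooly deg -19.170246546637195 F [ -8.6 -28.1   6.8] q [ 0.   0.5  1.7 -0.   1.   0.4] t 7.0
```

The lever is on the hard stop: 29 N with almost no further motion. I'll back off, lift, and check.

```bash
python3 -m pendant '[[[-10,0,0,0,0],[-25,0,0,0,0],[-40,0,-30,0,0],[-60,0,-80,0,0],[-100,0,-100,0,0],[-150,0,-100,0,0],[-150,0,-100,0,0]]]'; python3 - <<'E'
from h import *
from w import *
incon(); print(rel([469.5,-328,165]))
for n in("scene","top"):
    p,d=robot.grab_frame(n);i=robot.camera_info(n);z=dict(p=p,d=d,**{k:np.array(v) for k,v in i.items()});P=cloud(z)
    if n=="scene": cv2.imwrite("pics/s4.png",cv2.resize(p[100:300,160:420],None,fx=3,fy=3)[:,:,::-1])
    hsv=cv2.cvtColor(p,cv2.COLOR_RGB2HSV);H,S=hsv[...,0],hsv[...,1]
    m=((H<6)|(H>174))&(S>170)&(d>0)&(P[...,0]>480)&(P[...,0]<640)&(abs(P[...,1])<150)&(P[...,2]>90)
    Q=P[m]; print(n,len(Q),Q.min(0),Q.max(0),"console y ext",np.percentile((Q[:,:2]-piv)@cy,[2,50,98]))
E
```

```text
time: 7.88
tcp_pos: [514.0, -72.9, 260.6]
ee_rot: [0.816, 0.578, 0.0, 0.0]
ft_force: [0.0, 0.2, -1.5]
grip_width: 0.0
console xy -0.41791337471791107 -100.77246258438686 z 260.6427391428465 tooly deg -19.373530830187295 F [ 0.   0.2 -1.5] q [-0.2  0.3  1.7 -0.   1.2  0.1] t 7.875
[-255.4   42.6   95.7]
scene 305 [531.1 -74.4 100.8] [603.3 108.9 355.1] console y ext [52.1 71.4 81.7]
top 374 [536.8  61.4 150.3] [599.3 106.6 174.8] console y ext [49.8 63.3 79.6]
```

View pics/s4.png

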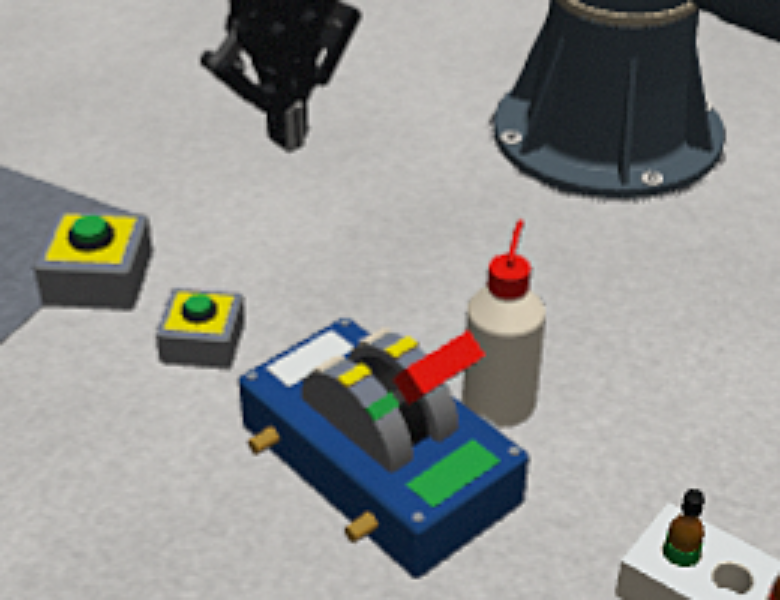

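The lever is at the stop: the bar spans console y 50–80 mm, against 49–81 mm expected. The bottle stands where it was. Next is the large box's button.

```bash
python3 -m pendant '[[[-50,8,0,0,0],[-100,17,0,0,0],[-150,25,0,0,0],[-200,34,0,0,0],[-255,43,0,0,0],[-255,43,0,0,0],[-255,43,40,0,0],[-255,43,90,0,0],[-255,43,140,0,0],[-255,43,165,0,0],[-255,43,173,0,0],[-255,43,173,0,0],[-255,43,173,0,0]]]'; python3 - <<'E'
from w import *
import cv2
incon(); print(robot.get_obs()['tcp_pos'],rel([469.5,-328,67]))
p,d=robot.grab_frame("scene"); cv2.imwrite("pics/s5.png",cv2.resize(p[80:280,100:360],None,fx=3,fy=3)[:,:,::-1])
E
```

```text
time: 9.6
tcp_pos: [472.4, -325.7, 88.5]
ee_rot: [0.815, 0.58, 0.0, 0.001]
ft_force: [-0.5, -0.4, -0.5]
grip_width: 0.1
console xy 42.556398218562414 -353.24807136973277 z 88.53660109690844 tooly deg -19.16876639468913 F [-0.5 -0.4 -0.5] q [-0.7  0.6  1.7  0.   0.9 -0.4] t 9.6
[ 472.4 -325.7   88.5] [-3.2 -2.  21.5]
```

View pics/s5.png

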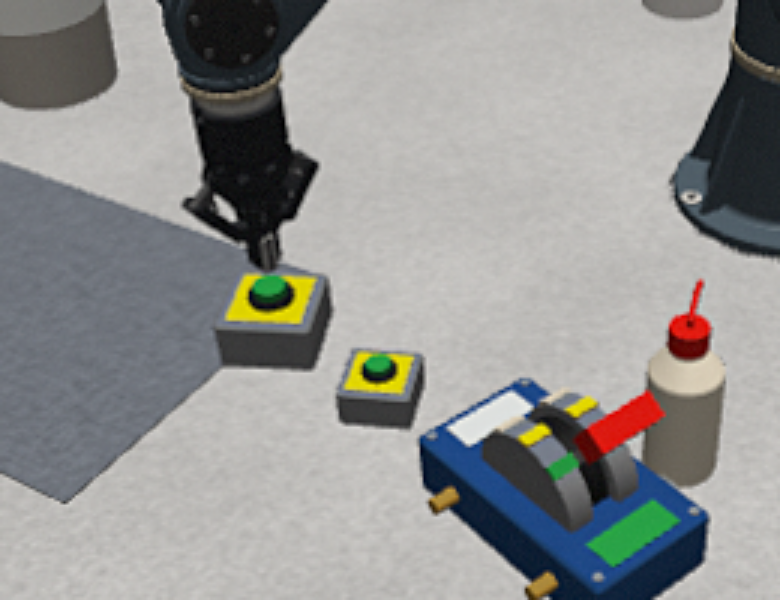

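The tip is over the green button of the large box, at crop pixel (268,285). I'll press it, watching the force.

```bash
python3 -m pendant '[[[-3,-2,8,0,0],[-3,-2,16,0,0],[-3,-2,20,0,0],[-3,-2,23,0,0],[-3,-2,26,0,0],[-3,-2,27,0,0],[-3,-2,27,0,0]]]';python3 -m pendant '[[[0,0,1,0,0],[0,0,1,0,0]]]'; python3 -m pendant '[[[0,0,1,0,0],[0,0,1,0,0],[0,0,1,0,0]]]'
```

```text
time: 10.52
tcp_pos: [468.7, -327.7, 61.0]
ee_rot: [0.815, 0.579, -0.0, -0.0]
ft_force: [-5.2, 2.9, 11.6]
grip_width: -0.2
time: 10.78
tcp_pos: [468.8, -327.7, 60.7]
ee_rot: [0.815, 0.579, -0.0, -0.0]
ft_force: [-7.9, 4.5, 20.4]
grip_width: -0.2
time: 11.15
tcp_pos: [468.8, -327.8, 60.5]
ee_rot: [0.815, 0.579, -0.0, 0.0]
ft_force: [-10.5, 7.3, 29.8]
grip_width: 0.1
```

The button bottomed at 30 N, with the motion gone stiff, so it is fully in. I'll release it and retreat.

```bash
python3 -m pendant '[[[0,0,-10,0,0],[0,0,-40,0,0],[0,0,-90,0,0],[-50,0,-140,0,0],[-110,0,-160,0,0],[-110,0,-160,0,0],[-110,0,-160,0,0],[-110,0,-160,0,0]]]'; python3 - <<'E'
from h import *
from w import *
incon()
for n in("scene","top"):
    p,d=robot.grab_frame(n);i=robot.camera_info(n);z=dict(p=p,d=d,**{k:np.array(v) for k,v in i.items()});P=cloud(z)
    cv2.imwrite(f"pics/{n}6.png",p[:,:,::-1])
    hsv=cv2.cvtColor(p,cv2.COLOR_RGB2HSV);H,S=hsv[...,0],hsv[...,1]
    m=((H<6)|(H>174))&(S>170)&(d>0)&(P[...,0]>500)&(P[...,0]<640)&(abs(P[...,1])<150)&(P[...,2]>90)&(P[...,2]<200)
    print(n,"lever y",np.percentile((P[m][:,:2]-piv)@cy,[2,50,98]))
    m=(H>45)&(H<85)&(S>120)&(np.hypot(P[...,0]-469.5,P[...,1]+328)<20)
    print("button z",np.median(P[m][:,2]) if m.any() else None)
    m=((H<6)|(H>174))&(S>170)&(np.hypot(P[...,0]-430,P[...,1]-75)<45); print("cap",np.median(P[m],0))
E
```

```text
time: 12.15
tcp_pos: [432.9, -430.3, 217.4]
ee_rot: [0.815, 0.58, 0.0, -0.001]
ft_force: [-0.7, -0.2, 0.8]
grip_width: -0.0
console xy 39.25949552711494 -465.0589409741776 z 217.3538328320793 tooly deg -19.136988283796807 F [-0.7 -0.2  0.8] q [-0.9  0.5  1.5  0.   1.2 -0.5] t 12.15
scene lever y [54.  71.9 81.5]
button z 65.71773003876706
cap [442.6  78.5 148.4]
top lever y [50.  63.3 79.6]
button z 67.61030549886641
cap [431.8  73.6 151.1]
```

View pics/scene6.png

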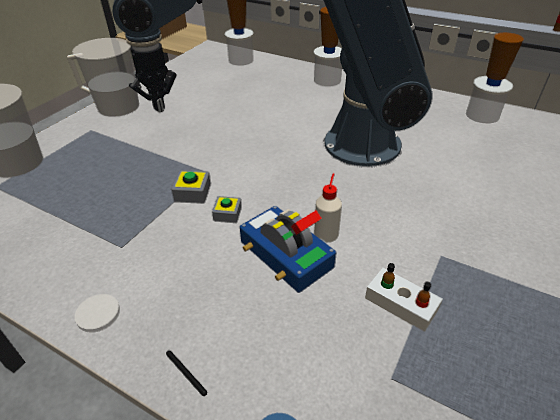

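The lever is at the green end at (310,222), the button at (190,176) has sprung back, and the bottle at (328,212) and the vials are unmoved. The arm is clear of everything.

```bash
python3 -c "
from rig import robot
print(robot.sign_off())"
```

```text
the job is handed in; nothing more can be done
None
```

The job is done and was handed in at about 12 s; the sign-off reports no verdict.

- **Lever:** With the shut fingertips behind the handle only, I pushed it past the yellow notch to the hard stop at the green mark. It went firm at about 30 N. After I let go, the bar spanned console y 50–80 mm in the top view, against 49–81 mm expected at the stop.
- **Start button:** I pressed the green button on the larger box (91.6 mm, against 67 mm for the other) until it bottomed. The tip stopped at z = 60.5 mm with about 30 N upward force. It then sprang back, and its top read 67.6 mm (top view) and 65.7 mm (scene view) against the nominal 67 mm.
- **Other objects:** The wash bottle's cap position is the same as at the start to within about 0.5 mm. The vials look unmoved in the last picture, but I did not measure them again.
- **Robot:** It stands clear of everything, with the wrist force near zero. None of these checks failed. The two cameras differ by a few mm on the lever, bottle cap and button, since each sees different faces and the calibration is good to about 2 mm.

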